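Swap padlock and handle blank, then pump the bench clamp and hold

ROBOT

A 7-joint arm with a two-finger parallel gripper is mounted at the origin on the work surface. World frame = base frame: x ahead of the robot, y to its left, z up, the work surface at z = 0. Lengths are in m, angles in rad, forces in N, time in s.
With the tool pointing down it reaches from about 0.425 to 0.875 m from the base axis. Payload 4.7 kg.
Tool frame: the origin (TCP) lies at the very end of the fingers, on their centre line; the grasp point (between the pads) lies 19 mm behind it; z points along the fingers, y is the line along which they close (so a half turn about z gives the same grasp; the last joint's range is limited). The gripper opens to 87 mm and grips with 3 to 60 N. Pads are 19 mm wide; open, the fingers measure 117 mm over their backs; the gripper's body (75 mm by 190 mm) begins 51 mm behind the grasp point.
Start: joints at [-1.163, 0.321, -0.07, 1.45, 0.023, 1.371, -0.057], TCP at [0.249, 0.6, 0.192] pointing down, gripper open.
Joint ranges: [-2.86, 2.86], [-0.3, 2.09], [-1.38, 1.24], [0.06, 2.45], [-1.56, 4.7], [0.09, 2.05], [-2.69, 2.69]. Speed limits (rad/s): [2.57, 2.57, 3.14, 3.14, 3.14, 3.14, 3.14].

INTERFACE

Orientations are given as a rotation vector (axis times angle).
In Python, from bench import ctrl, get_image, job gives the robot as it stands.
- The arm moves only by the shell command python3 -m crank 'ROWS' [FORCE]. ROWS is JSON, a list that holds one entry, the list of rows, each a list of 5 numbers: the shift along the tool's x, y, z in mm, then the turn about the tool's z in rad, then the closure, from -1 (fully open) to 1 (shut), so that 0 is half open. A call has 1 to 10 rows; each row shifts and turns the commanded pose from where the row before left it, along the tool's axes as they then stand; what a row does not reach is not made up. A row lasts 1/12 s, in which the tool goes at most 41.7 mm and 7.16 degrees, less where a joint would pass 70% of its speed; a pose out of reach is approached as far as the arm can. A call with a gripper value outside its range is refused whole. The fingers move at their own pace and stop on an object; FORCE is the grip in N (left out, the last holds). Time passes only in rows, so rows that do not move let the fingers close. It gives the time, the measured TCP pose, the force, the opening and the grip force at its end, in the units of the state.
- ctrl.get_state(): the state, without advancing time (a new reading comes with each control period).
- get_image(name): name is "scene" or "top" or "wrist"; returns a dict with "pixels" (384x512x3 uint8, red, green, blue), "fx", "fy", "cx", "cy" (pixels), "k1" (the pictures are not rectified: a ray, as slopes to the right and down, at radius r is drawn at 1 + k1 r^2 times it, then the intrinsics apply), "T" (4x4, takes a point from camera to world coordinates); the wrist camera has in their place "T_tool_cam" (4x4, takes a point from camera to tool coordinates, whose origin is the TCP and whose axes are the flange's). Camera axes: x right, y down, z forward; pixel columns grow to the right and rows downward; lengths in m; the calibration is good to about 2 mm. A picture is of the moment at which its call begins: read the wrist's pose just before it. There is no depth.
- job.close_job(): hands the job in; it is judged then, once.
The state is a dict: "time": time; "joint_positions": joint angles; "qd": joint speeds; "joint_torque": joint torques, N m; "position": TCP position; "tool_rot": TCP orientation; "ft_force": force on the tool from outside, world axes, zero at the start; "torque": the same for the moment, N m; "grip_width": opening from 0.0 (shut) to 1.0 (fully open); "grip_force": force on a finger pad.
Only numpy, scipy, OpenCV 4.12 (cv2) and the standard library are available. Lean on these libraries where they do the work, as an engineer would, in place of code of your own. Each camera call takes 0.05 s, during which the arm holds its last target. There are 200 camera calls.

TASK

A padlock stands in the bed of the bench clamp and a round wooden handle blank stands on the small plywood rest: swap the two, both upright, using the bare rubber mat for parking if you like. Then pump the clamp's squeeze grip (the two wooden posts) until the jaw's rubber pad presses the blank against the anvil with the pad's spring about half pushed in; the jaw is moved only by pumping, the spring must never bottom out, and the washer, file, gate hinge, whetstone and tin stay where they are. Finish while still holding the grip squeezed, so that the pad keeps its pressure on the blank.

Things in the scene. Friction and masses are not known exactly. Their poses are not given: they have to be found in the camera images.
- clamp: Bench clamp screwed to the cart, grey base with a flat bed. Origin: centre of the bed on the underside; the bed's top is at z = 12 mm of this frame. Its long bar lies along its y: the anvil stands at -y, the jaw with the rubber pad at +y, and the squeeze grip on the dark head farther along +y. Bed 84 mm wide (x), open to both x sides and above. Head: top at z = 65 mm, y from 120 to 220 mm.
- anvil_face (a point): On the fixed upright steel block of the clamp, 60 mm wide, 70 mm high, top at z = 82 mm of the clamp frame. The point is the foot of its face that looks at the jaw (clamp frame x 0, y -45, z 12 mm).
- jaw: Sliding upright steel block, 50 mm wide, 25 mm thick, top at z = 84 mm of the clamp frame, that carries the sprung pad on the side to the anvil. It slides with joint jaw_travel with 3 N of friction; the robot must not push on it. Its origin is an unmarked point: clamp frame origin moved by the joint value to -y.
- jaw_travel (a joint): Travel of the jaw towards the anvil (clamp -y), m, 0 to 0.068; starts between 0.006 and 0.018. The face of the uncompressed pad is at y = 45 mm - value of the clamp frame, 90 mm - value from the anvil's face.
- pad: Rubber-faced pad, 50 mm wide (x), 40 mm high (z 26 to 66 mm of the clamp frame), 8 mm thick, on a brass stem that slides through the jaw against a spring; pressed in, the stem comes out behind the jaw by as much. Its origin is an unmarked point.
- pad_spring (a joint): How far the pad's spring is pushed in, m, 0 (free) to 0.014 (bottomed). 1.5 N per mm. Half pushed in is 0.007.
- grip_left (a joint): Squeeze of the grip, rad, 0 (open, where a return spring of 2 to 5 N brings it) to 1.06 (fully squeezed). The two posts, geared together, swing inwards on short levers, 16 mm each, and drive the jaw on, mm for mm, through a ratchet of 7 mm pitch: up to 7 mm of a stroke can be idle before the pawl catches; a full squeeze brings the free jaw on by about 14 mm.
- post_left: Upright wooden grip post on the clamp's -x side, on top of the head: diameter 14 mm, z 68 to 113 mm, axis at about y = 185 mm of the clamp frame, x = -24 mm when open and -8 mm fully squeezed. The pair is squeezed along the clamp's x: 62 mm over both outer sides when open, 30 mm fully squeezed. Origin: on its lever's pivot (clamp x -16, y 170, z 0 mm).
- post_right: The like post on the +x side, x = +24 to +8 mm. Origin: on its pivot (clamp x +16, y 170, z 0 mm). On release the posts spring back and the jaw stays, save that a pressed pad pushes it back until its spring is nearly free (under 2 mm in).
- rest: Square plywood plate fixed to the cart, 80 x 80 x 6 mm; the blank stands on its middle at the start. Origin: centre of the underside, top 6 mm higher.
- mat: Bare black rubber mat fixed to the cart, 100 x 100 x 3 mm, free for parking. Origin: centre of the underside.
- blank: Upright round wooden crank-handle blank with a small bore in its top, diameter 40 mm, height 75 mm, about 90 g. Origin: centre of its foot; z along its axis, up.
- padlock: Chrome padlock standing upright on its base, shackle up: body 26 mm (x) by 46 mm (y) by 42 mm high, shackle in the y-z plane up to 75 mm, about 250 g. Origin: centre of its base. Best gripped over its 26 mm.
- washer: Bronze hinge washer lying on the cart, diameter 38 mm, 5 mm thick. Origin: centre of underside. Leave alone.
- file: Steel file with wooden handle, 300 mm long, lying on the cart beyond the clamp. Leave alone.
- gate_hinge: Galvanized gate hinge lying on the cart to the right, about 150 mm long, 20 mm high. Leave alone.
- whetstone: Whetstone on its wooden base, 150 x 60 x 34 mm, on the cart to the left. Leave alone.
- tin: Round metal tin, diameter 72 mm, 100 mm high, on the cart at the right. Leave alone.
Things that resemble listed ones, but are neither listed nor needed, are in the scene too. What is shaped like the padlock but pink is not meant.

How it is judged:
On the way, in this order (a step that is already met when the one before it is completed fails the run):
1. the blank stands in the clamp's bed and the padlock on the rest, both upright and let go, the pad's spring not yet pushed in (x of blank in the frame of clamp between -0.02 and 0.02 m and y of blank in the frame of clamp between -0.03 and 0.03 m and z of blank in the frame of clamp below 0.016 m and angle between each of blank, padlock's own z axis and vertical below 0.12 rad and horizontal distance between padlock and rest below 0.025 m and z of padlock in the frame of rest below 0.01 m and contact force between the fingers and blank below 0.3 N and contact force between the fingers and padlock below 0.3 N and value of joint pad_spring below 0.002 m), for 0.2 s.
2. the squeeze grip is being squeezed by the fingers and the pad presses on the blank (contact force between pad and blank above 3.5 N and value of joint grip_left above 0.1 rad and (contact force between the fingers and post_left above 1 N or contact force between the fingers and post_right above 1 N)), for 0.1 s.
At the end, for the whole second after the job is handed in: Fingers still squeeze the grip (over 1 N, 0.1 rad or more); the upright blank, on the bed within 20 mm of its middle line, is against the anvil (to 3.5 mm), the pad's spring 3.5 to 10.5 mm in (4.5 to 17 N); the padlock stands at rest, upright, within 25 mm of the rest's middle (value of joint pad_spring between 0.0035 and 0.0105 m and contact force between pad and blank between 4.5 and 17 N and y of blank in the frame of clamp between -0.03 and -0.0215 m and value of joint grip_left above 0.1 rad and (contact force between the fingers and post_left above 1 N or contact force between the fingers and post_right above 1 N) and x of blank in the frame of clamp between -0.02 and 0.02 m and z of blank in the frame of clamp below 0.016 m and angle between each of blank, padlock's own z axis and vertical below 0.12 rad and horizontal distance between padlock and rest below 0.025 m and z of padlock in the frame of rest below 0.01 m and linear speed of padlock below 0.02 m/s); the arm keeps its last pose, push and grip.
It fails at once if the pad's spring bottomed out (over 12.5 mm of 14) or the blank crushed (over 20 N) (value of joint pad_spring above 0.0125 m or contact force between pad and blank above 20 N).
It fails at once if the robot pushed on the jaw or its pad instead of pumping (contact force between any of the arm, the fingers and jaw above 2.5 N or contact force between any of the arm, the fingers and pad above 2.5 N).
It fails at once if the washer, file, gate hinge, whetstone or tin was moved more than 20 mm (distance of any of washer, file, gate_hinge, whetstone, tin from where it was at the start of the episode above 0.02 m).
It also fails if it takes over 72 s, if anything falls off the work surface, if the arm or the gripper's body presses on something with over 40 N, if the wrist force passes 120 N, or if a joint passes its speed limit or range.

## Working session

There is one attempt and no reset: what is moved stays moved. The work goes in short steps, Python scripts to look and compute and a shell command to move; the robot and the scene stay as the last step left them, time stands still between calls to the robot, and variables do not carry over. Pictures are saved under pics/ and viewed, at most 10 in all, crops included, and the job is handed in when it is done.

```bash
ls; mkdir -p pics
cat > h.py <<'E'
import numpy as np, cv2
from bench import ctrl, get_image, job
from scipy.spatial.transform import Rotation as R
def pose():
    s=ctrl.get_state(); T=np.eye(4); T[:3,:3]=R.from_rotvec(s["tool_rot"]).as_matrix(); T[:3,3]=s["position"]; return T
def grab(name,fn):
    P=pose(); im=get_image(name)
    T=im["T"] if "T" in im else P@np.array(im["T_tool_cam"])
    np.savez("pics/"+fn+".npz",T=T,k=[im["fx"],im["fy"],im["cx"],im["cy"],im["k1"]])
    cv2.imwrite("pics/"+fn+".png",np.array(im["pixels"])[:,:,::-1])
def load(fn):
    d=np.load("pics/"+fn+".npz"); return d["T"],d["k"]
def toworld(fn,u,v,z):
    T,k=load(fn); d=np.array([(u-k[2])/k[0],(v-k[3])/k[1]]); s=d.copy()
    for _ in range(20): s=d/(1+k[4]*(s@s))
    r=T[:3,:3]@np.r_[s,1]; return T[:3,3]+r*(z-T[2,3])/r[2]
def proj(fn,p):
    T,k=load(fn); c=T[:3,:3].T@(np.array(p)-T[:3,3]); s=c[:2]/c[2]; s=s*(1+k[4]*(s@s)); return s*k[:2]+k[2:4]
E
python3 - <<'E'
from h import *
grab("scene","s0");grab("top","t0")
a=cv2.imread("pics/s0.png");b=cv2.imread("pics/t0.png")
cv2.imwrite("pics/t0b.png",cv2.resize(b,(800,600)))
cv2.imwrite("pics/s0b.png",cv2.resize(a,(800,600)))
print(load("t0"),load("s0")); s=ctrl.get_state(); print(s)
E
```

```text
pics
(array([[ 0.00236496, -0.98735558,  0.15850355,  0.40238752],
       [-0.99998122, -0.0032313 , -0.00520826,  0.0399652 ],
       [ 0.00565457, -0.15848825, -0.98734467,  1.09706033],
       [ 0.        ,  0.        ,  0.        ,  1.        ]]), array([ 4.38483270e+02,  4.38483270e+02,  2.58625470e+02,  1.88452439e+02,
       -5.32413912e-03])) (array([[ 0.43950157,  0.49211592, -0.75143881,  1.4576401 ],
       [ 0.89812645, -0.25416479,  0.35884418, -0.41267647],
       [-0.01439635, -0.83259965, -0.55368815,  0.7196882 ],
       [ 0.        ,  0.        ,  0.        ,  1.        ]]), array([ 3.87511714e+02,  3.87511714e+02,  2.59755475e+02,  1.97241479e+02,
       -1.24406443e-01]))
{'time': 0.1, 'joint_positions': array([-1.1628874 ,  0.3217688 , -0.07004487,  1.45156973,  0.02260918,
        1.37078416, -0.05691309]), 'qd': array([-7.10007662e-05,  4.76950776e-04, -4.10704004e-04, -3.22346484e-03,
       -2.76683367e-03, -1.33480562e-03, -4.23155439e-04]), 'joint_torque': array([ 7.20686307e-05, -4.92572165e+01, -4.05485937e-01, -3.13400066e+01,
       -6.40702969e-02,  3.95632675e-02,  6.05472451e-05]), 'position': array([0.24927303, 0.59970522, 0.19094928]), 'tool_rot': array([-6.14591341e-01, -3.08065603e+00,  2.71592797e-03]), 'ft_force': array([ 0.62534269,  0.3449225 , -0.06066646]), 'torque': array([ 0.02274462, -0.01407552,  0.00329289]), 'grip_force': 0.0, 'grip_width': 0.9980665950779815}
```

View pics/t0b.png

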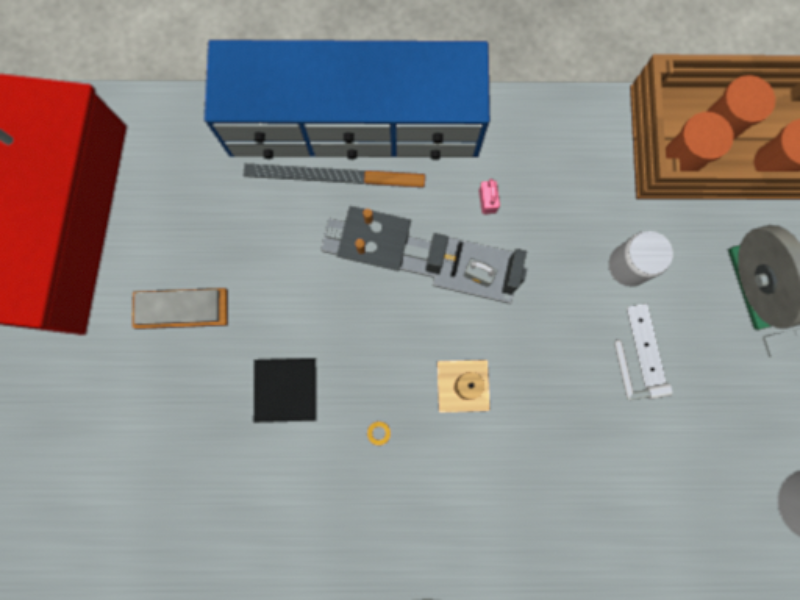

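View pics/s0b.png

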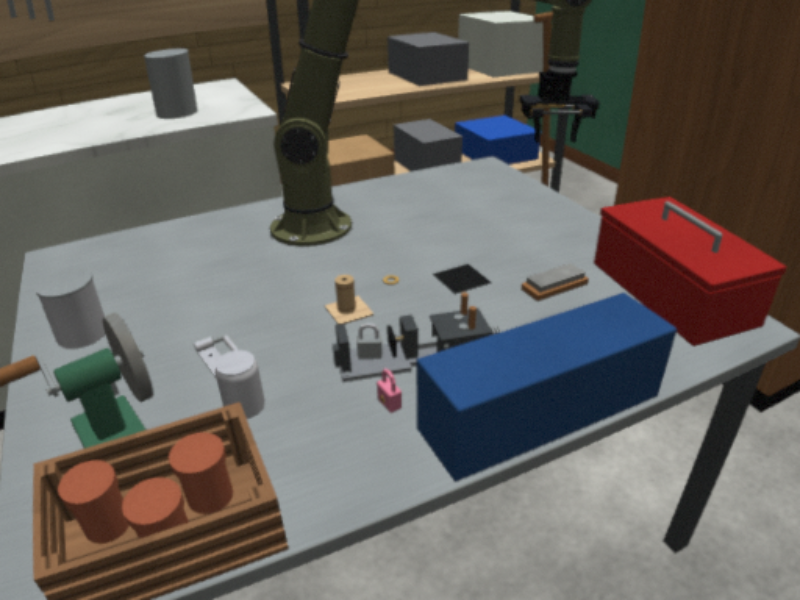

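The top picture (800x600) shows two padlock-shaped things. One is chrome at (480,270) between the clamp's anvil (516,270) and jaw (438,253). The other is pink at (489,196) and is not meant. The blank is at (470,385) on the rest, the mat at (285,390), the washer at (378,433) and the posts at (367,215) and (360,244). Next I'll measure these and confirm them in one crop.

Run:
```python
from h import *
f=.64
for n,u,v,z in [("rest a",437,361,.006),("rest b",488,361,.006),("rest c",490,412,.006),("rest d",438,412,.006),("blanktop",471,385,.081),("matL",285,390,.003),("washer",379,433,.005),
 ("postL?top",368,213,.113),("postR?top",360,243,.113),("padlock",480,268,.08),("headTL",350,207,.065),("headTR",411,219,.065),("headBR",401,270,.065),("headBL",338,258,.065),("bedBR",513,302,.012),("bedBL",433,287,.012),("anvT",522,252,.082),("anvB",514,289,.082),("pink",489,196,.03)]:
    print(n,toworld("t0",u*f,v*f,z).round(4))
a=cv2.imread("pics/t0.png")[120:280,190:350]
cv2.imwrite("pics/c1.png",cv2.resize(a,(600,600),interpolation=cv2.INTER_CUBIC))
```

```text
rest a [ 0.4706 -0.0183  0.006 ]
rest b [ 0.4709 -0.0994  0.006 ]
rest c [ 0.3909 -0.1012  0.006 ]
rest d [ 0.3908 -0.0195  0.006 ]
blanktop [ 0.4309 -0.0642  0.081 ]
matL [0.4244 0.2221 0.003 ]
washer [0.3582 0.0729 0.005 ]
postL?top [0.6825 0.0886 0.113 ]
postR?top [0.6369 0.0999 0.113 ]
padlock [ 0.6066 -0.0802  0.08  ]
headTL [0.7057 0.1191 0.065 ]
headTR [0.6868 0.0241 0.065 ]
headBR [0.6061 0.0394 0.065 ]
headBL [0.6245 0.1363 0.065 ]
bedBR [ 0.5649 -0.1403  0.012 ]
bedBL [ 0.5889 -0.0122  0.012 ]
anvT [ 0.6312 -0.1441  0.082 ]
anvB [ 0.5742 -0.1307  0.082 ]
pink [ 0.7353 -0.1025  0.03  ]
```

View pics/c1.png

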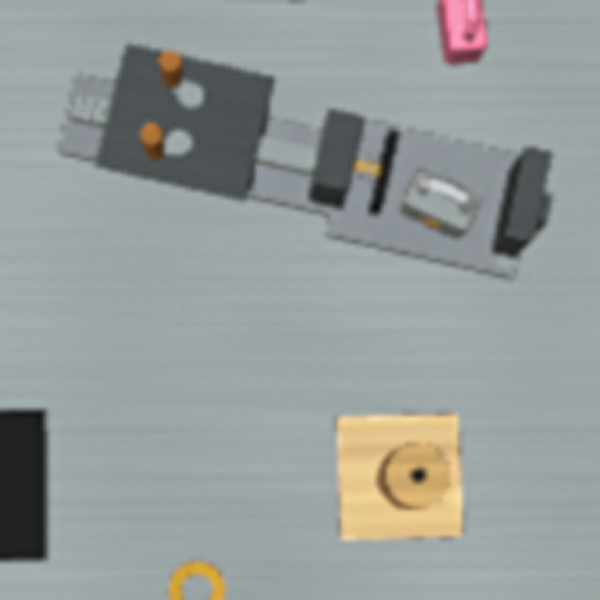

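The chrome padlock is at crop (438,200) in the clamp bed. Its long side is turned about 10° from the bar. The pink one at (462,30) lies outside the clamp. So the chrome one is the padlock, and I'll set out now.

```bash
cat >> h.py <<'E'
def to(x,y,z,h=None):
    "shift still to go, tool mm, for the tool's y heading h deg (turn first)"
    P=pose(); d=np.array([x,y,z])-P[:3,3]; a=np.degrees(np.arctan2(P[1,1],P[0,1]))
    print("tool y heading %.1f"%a,"delta",(P[:3,:3].T@d*1000).round(1), "" if h is None else "turn %.3f"%(-np.radians(h-a)))
E
python3 -m crank '[[[0,0,0,0.125,-1],[0,0,0,0.125,-1],[0,0,0,0.125,-1],[0,0,0,0.125,-1],[0,0,0,0.125,-1],[0,0,0,0.125,-1],[0,0,0,0.125,-1],[0,0,0,0.125,-1],[0,0,0,0.125,-1],[0,0,0,0.125,-1]]]' 25
python3 -m crank '[[[-28,28,0,0.119,-1],[-28,28,0,0,-1],[-28,28,0,0,-1],[-28,28,0,0,-1],[-28,28,0,0,-1],[-28,28,0,0,-1],[-28,28,0,0,-1],[-28,28,0,0,-1],[-28,28,0,0,-1]]]'
python3 -c "
from h import *
to(.431,-.064,.19,-11);to(.59,-.06,.25,-11)"
```

```text
time: 0.93
position: [0.2493, 0.5999, 0.1913]
tool_rot: [2.307, 2.131, -0.002]
ft_force: [0.6, 0.0, -0.1]
grip_width: 0.998
grip_force: 0.0
time: 1.68
position: [0.453, 0.3057, 0.1917]
tool_rot: [-2.424, -1.998, 0.0]
ft_force: [1.2, 0.1, 1.2]
grip_width: 0.999
grip_force: 0.0
tool y heading -11.0 delta [-367.1   49.     1.7] turn 0.000
tool y heading -11.0 delta [-332.9  204.3  -58.3] turn 0.000
```

```bash
python3 -m crank '[[[-35,15,-12,0,-1],[-35,15,-12,0,-1],[-35,15,-12,0,-1],[-35,15,-12,0,-1],[-35,15,-12,0,-1],[-35,15,-12,0,-1],[-35,15,-12,0,-1],[-35,15,-12,0,-1],[-35,15,-12,0,-1],[0,0,0,0,-1]]]'
python3 -c "
from h import *
grab('wrist','w1'); print(load('w1'))
a=cv2.imread('pics/w1.png');cv2.imwrite('pics/w1b.png',cv2.resize(a,(800,600),interpolation=cv2.INTER_CUBIC))"
```

```text
time: 2.52
position: [0.5262, -0.0376, 0.3026]
tool_rot: [2.433, 1.978, 0.002]
ft_force: [-0.8, -1.1, -0.2]
grip_width: 0.999
grip_force: 0.0
(array([[ 0.97907668, -0.19836293, -0.0453983 ,  0.53920921],
       [-0.20340075, -0.94730596, -0.24746628,  0.02796902],
       [ 0.00608205,  0.25152251, -0.96783234,  0.49420708],
       [ 0.        ,  0.        ,  0.        ,  1.        ]]), array([ 3.03735216e+02,  3.03735216e+02,  2.55407514e+02,  1.85911802e+02,
       -4.92491392e-02]))
```

View pics/w1b.png

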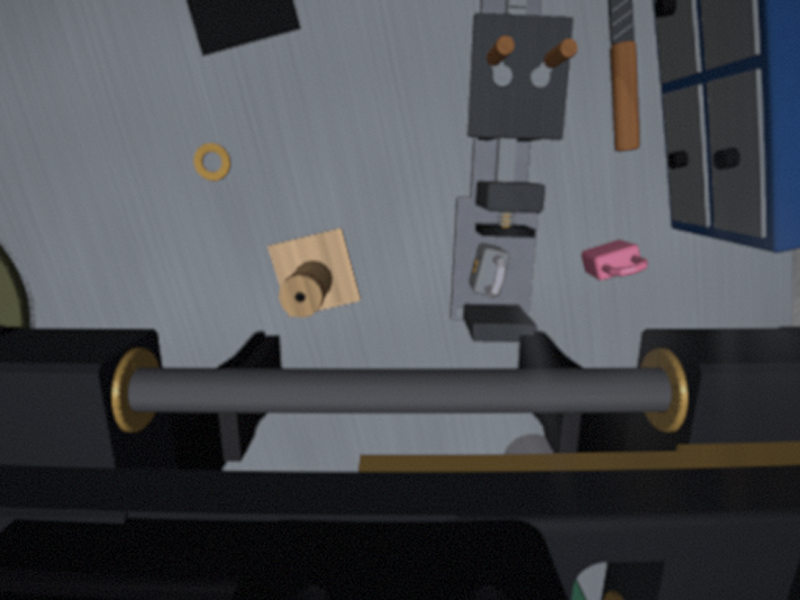

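The wrist view (800x600) shows the head at (474,13), (574,17), (563,139) and (469,136). The bed's near edge runs from (458,197) to (451,318). The padlock is at (490,270), the blank's bore at (299,297) and the post tops at (506,43) and (569,46).

Run:
```python
from h import *
f=.64
W=lambda u,v,z:toworld("w1",u*f,v*f,z)
hc=[W(474,13,.065),W(574,17,.065),W(563,139,.065),W(469,136,.065)]
for n,p in [("h",hc[0]),("h",hc[1]),("h",hc[2]),("h",hc[3]),("blank",W(299,297,.081)),("bedL1",W(458,197,.012)),("bedL2",W(451,318,.012)),("bedR",W(537,228,.012)),("bedR2",W(532,320,.012)),("postL",W(506,43,.113)),("postR",W(570,46,.113)),
 ("anvT-L",W(465,306,.082)),("anvT-R",W(536,307,.082)),("jawTL",W(478,181,.084)),("jawTR",W(544,184,.084)),("padTopfrontL",W(475,234,.066)),("padTopfrontR",W(535,236,.066)),
 ("padlock sh1",W(500,252,.085)),("sh2",W(493,293,.085)),("body",W(474,290,.054)),("body",W(482,248,.054)),
 ("washer",W(212,162,.005))]: print(n,p.round(4))
# least squares fit of clamp from known points, both views
T=lambda u,v,z:toworld("t0",u*f,v*f,z)
loc=np.array([[-50,220],[50,220],[50,120],[-50,120],[-24,185],[24,185]])/1000.
# head width unknown -> use symmetric mean
pts=np.array([p[:2] for p in hc]+[W(506,43,.113)[:2],W(570,46,.113)[:2]])
L=loc.copy(); L[:4,0]*=np.linalg.norm(hc[0]-hc[1])/.1
def fit(L,P):
    l=L-L.mean(0);p=P-P.mean(0);a=np.arctan2((l[:,0]*p[:,1]-l[:,1]*p[:,0]).sum(),(l*p).sum())
    c,s=np.cos(a),np.sin(a);return P.mean(0)-np.array([[c,-s],[s,c]])@L.mean(0),np.degrees(a)
print("wrist",fit(L,pts))
pt=np.array([T(u,v,z)[:2] for u,v,z in [(338,258,.065),(350,207,.065),(411,219,.065),(401,270,.065),(360,243,.113),(368,213,.113)]])
print("top",fit(L,pt)); print(np.linalg.norm(hc[0]-hc[1]),np.linalg.norm(hc[0]-hc[3]))
```

```text
h [0.6277 0.1372 0.065 ]
h [0.7093 0.1186 0.065 ]
h [0.6871 0.0228 0.065 ]
h [0.6066 0.0414 0.065 ]
blank [ 0.4301 -0.0651  0.081 ]
bedL1 [ 0.5941 -0.0127  0.012 ]
bedL2 [ 0.5647 -0.1364  0.012 ]
bedR [ 0.668  -0.0596  0.012 ]
bedR2 [ 0.6496 -0.1566  0.012 ]
postL [0.6377 0.1001 0.113 ]
postR [0.6846 0.089  0.113 ]
anvT-L [ 0.5754 -0.1039  0.082 ]
anvT-R [ 0.6388 -0.1182  0.082 ]
jawTL [0.6048 0.0032 0.084 ]
jawTR [ 0.6598 -0.0105  0.084 ]
padTopfrontL [ 0.5973 -0.0438  0.066 ]
padTopfrontR [ 0.6508 -0.0567  0.066 ]
padlock sh1 [ 0.6136 -0.0607  0.085 ]
sh2 [ 0.6018 -0.0962  0.085 ]
body [ 0.5891 -0.0989  0.054 ]
body [ 0.6032 -0.0602  0.054 ]
washer [0.3596 0.0718 0.005 ]
wrist (array([ 0.61984127, -0.08575629]), np.float64(-12.875678360190044))
top (array([ 0.62252021, -0.08699608]), np.float64(-11.390635887158403))
0.08370291371319408 0.09818046647690325
```

```bash
python3 -c "
from h import *
to(.608,-.081,.027,-19)
a=np.radians(-19);d=np.array([.608,-.081])-pose()[:2,3];y=np.array([np.cos(a),np.sin(a)]);x=np.array([-y[1],y[0]]);print(x@d*1e3,y@d*1e3)"
```

```text
tool y heading -11.5 delta [-30.4  89.7 274.6] turn 0.130
-18.602822222108827 93.6391612773277
```

```bash
python3 -m crank '[[[0,0,0,0.125,-1],[-6,31,20,0.005,-1],[-6,31,20,0,-1],[-7,32,20,0,-1],[0,0,36,0,-1],[0,0,36,0,-1],[0,0,36,0,-1],[0,0,0,0,-1]]]'
python3 -c "
from h import *
to(.608,-.081,.027,-19)
grab('wrist','w2')
a=cv2.imread('pics/w2.png');cv2.imwrite('pics/w2b.png',cv2.resize(a,(800,600),interpolation=cv2.INTER_CUBIC))"
```

```text
time: 3.23
position: [0.6022, -0.0725, 0.1234]
tool_rot: [-2.54, -1.833, 0.018]
ft_force: [-0.9, 0.6, -1.4]
grip_width: 1.003
grip_force: 0.0
tool y heading -18.4 delta [-5.8  9.5 96.3] turn 0.011
```

View pics/w2b.png

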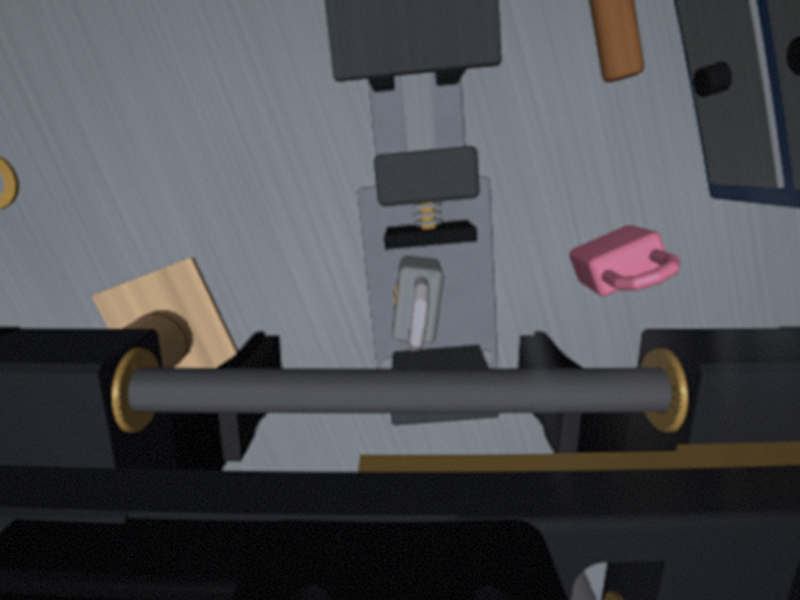

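The wrist view shows the padlock between the fingers. The back edge of its body runs from (403,260) to (442,264), and the shackle's top runs from (421,283) to (418,345).

```bash
python3 -c "
from h import *
f=.64
W=lambda u,v,z:toworld('w2',u*f,v*f,z)
for a in [(403,260,.054),(442,265,.054),(394,338,.054),(421,283,.087),(418,345,.087),(360,190,.012),(375,360,.012),(489,180,.012),(496,360,.012),(389,240,.066),(476,236,.066)]: print(a,W(*a).round(4))
to(.608,-.081,.027,-19)
"
```

```text
(403, 260, 0.054) [ 0.6094 -0.0574  0.054 ]
(442, 265, 0.054) [ 0.6293 -0.067   0.054 ]
(394, 338, 0.054) [ 0.5899 -0.0998  0.054 ]
(421, 283, 0.087) [ 0.6164 -0.0652  0.087 ]
(418, 345, 0.087) [ 0.605  -0.0958  0.087 ]
(360, 190, 0.012) [ 0.595  -0.0142  0.012 ]
(375, 360, 0.012) [ 0.5665 -0.1254  0.012 ]
(489, 180, 0.012) [ 0.6734 -0.0336  0.012 ]
(496, 360, 0.012) [ 0.6455 -0.1512  0.012 ]
(389, 240, 0.066) [ 0.6065 -0.0427  0.066 ]
(476, 236, 0.066) [ 0.6507 -0.055   0.066 ]
tool y heading -18.4 delta [ -6.3   6.7 100.6] turn 0.011
```

```bash
python3 -m crank '[[[-3,4,20,0.04,-1],[-3,4,20,0,-1],[0,0,25,0,-1],[0,0,20,0,-1],[0,0,8,0,-1],[0,0,0,0,-1]]]' 25
python3 -c "
from h import *
to(.610,-.082,.027,-21);print(ctrl.get_state()['ft_force'])"
```

```text
time: 3.78
position: [0.6136, -0.0822, 0.0391]
tool_rot: [-2.583, -1.786, 0.001]
ft_force: [0.1, 0.5, 0.4]
grip_width: 1.0
grip_force: 0.0
tool y heading -20.7 delta [-1.1 -3.4 12.1] turn 0.006
[0.09913813 0.52696404 0.4270377 ]
```

```bash
python3 -m crank '[[[0,-3,10,0,-1],[0,0,0,0,-1],[0,0,0,0,1],[0,0,0,0,1],[0,0,0,0,1],[0,0,0,0,1],[0,0,0,0,1],[0,0,0,0,1]]]' 25
python3 -m crank '[[[0,0,-20,0,1],[0,0,-36,0,1],[0,0,-36,0,1],[0,0,-36,0,1],[0,0,0,0,1]]]'
python3 -c "
from h import *
to(.424,.222,.15,-11)
to(.424,.222,.15,20)"
```

```text
time: 4.45
position: [0.611, -0.0822, 0.0292]
tool_rot: [2.585, 1.785, 0.001]
ft_force: [0.1, 0.9, 0.2]
grip_width: 0.638
grip_force: 0.0
time: 4.87
position: [0.6154, -0.0835, 0.165]
tool_rot: [2.58, 1.781, 0.016]
ft_force: [1.3, -0.8, 0.6]
grip_width: 0.248
grip_force: 0.0
tool y heading -20.8 delta [ 217.7 -287.4   12.5] turn -0.171
tool y heading -20.8 delta [ 217.7 -287.4   12.5] turn -0.712
```

The fingers are slower than I assumed, so I lifted before they had closed. I'll reopen and look again.

```bash
python3 -m crank '[[[0,0,0,0,-0.2],[0,0,0,0,-0.2],[0,0,0,0,-0.2],[0,0,0,0,-0.2],[0,0,0,0,-0.2]]]'
python3 -c "
from h import *
to(.610,-.082,.027,-21)
grab('wrist','w3')
a=cv2.imread('pics/w3.png')[130:260,180:380];cv2.imwrite('pics/w3b.png',cv2.resize(a,(800,520),interpolation=cv2.INTER_CUBIC))"
```

```text
time: 5.28
position: [0.61, -0.0821, 0.1555]
tool_rot: [-2.584, -1.785, 0.003]
ft_force: [0.1, -0.5, -0.0]
grip_width: 0.536
grip_force: 0.0
tool y heading -20.7 delta [  0.2   0.2 128.5] turn 0.005
```

View pics/w3b.png

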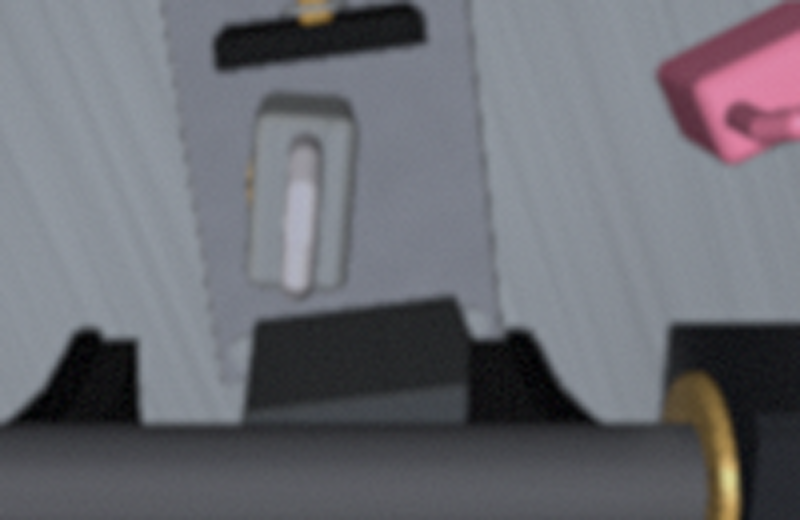

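The padlock is undisturbed and upright. The corners of its body top are at crop (262,110), (356,118), (344,290) and (248,282).

```bash
python3 -c "
from h import *
P=np.array([toworld('w3',180+u/4,130+v/4,.054) for u,v in [(262,110),(356,118),(344,290),(248,282)]]);print(P.round(4));c=P.mean(0);print(c)
to(c[0],c[1],.027,-21)
"
```

```text
[[ 0.6085 -0.0606  0.054 ]
 [ 0.6293 -0.0706  0.054 ]
 [ 0.6113 -0.1108  0.054 ]
 [ 0.5894 -0.1002  0.054 ]]
[ 0.60961984 -0.08556164  0.054     ]
tool y heading -20.7 delta [ -3.3   0.9 128.8] turn 0.004
```

```bash
python3 -m crank '[[[-3,1,30,0.06,-0.2],[0,0,36,0,-0.2],[0,0,36,0,-0.2],[0,0,18,0,-0.2],[0,0,8,0,-0.2],[0,0,0,0,1],[0,0,0,0,1],[0,0,0,0,1],[0,0,0,0,1],[0,0,0,0,1]]]' 25
python3 -c "
from h import *
to(.610,-.085,.027,-24);print(ctrl.get_state()['ft_force'])"
```

```text
time: 6.17
position: [0.6119, -0.0855, 0.0306]
tool_rot: [2.636, 1.706, 0.004]
ft_force: [-0.6, -0.6, 1.1]
grip_width: 0.306
grip_force: 0.0
tool y heading -24.2 delta [-0.4 -1.9  3.6] turn -0.003
[-0.58982335 -0.6327697   1.0826607 ]
```

```bash
python3 -m crank '[[[0,0,0,0,1],[0,0,0,0,1],[0,0,0,0,1]]]' 25
python3 -m crank '[[[0,0,-20,0,1],[0,0,-36,0,1],[0,0,-36,0,1],[0,0,0,0,1]]]'
python3 -c "
from h import *
to(.424,.222,.15,-24)"
```

```text
time: 6.42
position: [0.6108, -0.0852, 0.0293]
tool_rot: [-2.637, -1.707, -0.001]
ft_force: [-0.9, 1.1, 0.1]
grip_width: 0.081
grip_force: 16.3
time: 6.75
position: [0.6152, -0.0866, 0.1281]
tool_rot: [2.632, 1.703, 0.015]
ft_force: [1.8, -1.1, -0.0]
grip_width: 0.072
grip_force: 24.9
tool y heading -24.2 delta [ 203.2 -300.6  -24.2] turn -0.004
```

```bash
python3 -m crank '[[[0,0,0,0,1],[0,0,0,0,1]]]'
python3 -c "
from h import *
print(ctrl.get_state()['ft_force'])
grab('wrist','w4');grab('scene','s4')
a=cv2.imread('pics/w4.png')[130:300,130:390];b=cv2.imread('pics/s4.png')[130:260,170:360]
cv2.imwrite('pics/w4b.png',np.vstack([cv2.resize(a,(450,294)),cv2.resize(b,(450,306))]))"
```

```text
time: 6.92
position: [0.6099, -0.085, 0.1201]
tool_rot: [-2.636, -1.706, 0.001]
ft_force: [0.4, 0.5, -3.0]
grip_width: 0.075
grip_force: 24.9
[ 0.41508077  0.49000108 -2.98895054]
```

View pics/w4b.png

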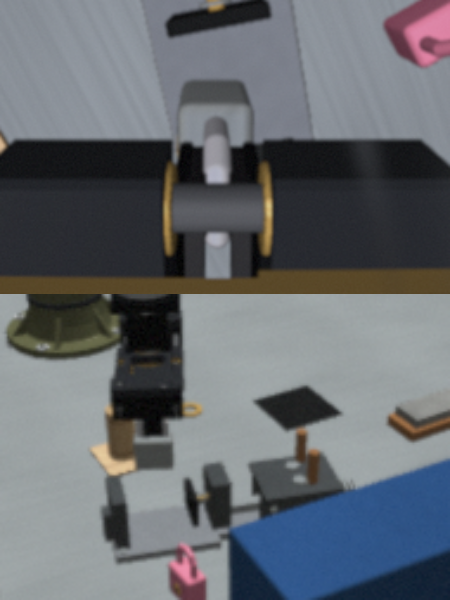

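```bash
python3 -c "
from h import *
p=np.array([.61,-.085])
for z in [.06,.08,.103,.12,.145]: print(z,proj('s4',[*p,z]))
print(ctrl.get_state()['torque']); to(.424,.222,.12,-24)"
```

```text
0.06 [235.98192164 214.12923801]
0.08 [235.64105593 208.48327678]
0.103 [235.24210688 201.84735232]
0.12 [234.9423877  196.84195816]
0.145 [234.49404507 189.32203719]
[-0.08912813  0.07532698 -0.0178933 ]
tool y heading -24.2 delta [ 204.2 -294.7   -0.3] turn -0.003
```

```bash
python3 -m crank '[[[23,-33,0,0,1],[23,-33,0,0,1],[23,-33,0,0,1],[23,-33,0,0,1],[23,-33,0,0,1],[23,-33,0,0,1],[23,-33,0,0,1],[23,-33,0,0,1],[20,-31,0,0,1],[0,0,0,0,1]]]'
python3 -m crank '[[[0,0,30,0,1],[0,0,25,0,1],[0,0,20,0,1],[0,0,10,0,1],[0,0,0,0,1]]]'
python3 -c "
from h import *
to(.424,.222,.021,-24);print(ctrl.get_state()['ft_force'])"
```

```text
time: 7.85
position: [0.4188, 0.2288, 0.1193]
tool_rot: [-2.624, -1.72, 0.005]
ft_force: [-0.4, -0.1, -1.5]
grip_width: 0.075
grip_force: 25.1
time: 8.27
position: [0.4226, 0.2196, 0.0328]
tool_rot: [2.637, 1.706, -0.011]
ft_force: [-0.4, -0.2, -1.8]
grip_width: 0.078
grip_force: 25.1
tool y heading -24.2 delta [ 2.8  0.3 11.8] turn -0.003
[-0.43447637 -0.22089392 -1.80300471]
```

```bash
python3 -m crank '[[[0,0,6,0,1],[0,0,3,0,1],[0,0,2,0,1],[0,0,0,0,1]]]'
python3 -c "
from h import *
to(.424,.222,.021,-24);print(ctrl.get_state()['ft_force'])"
```

```text
time: 8.6
position: [0.4255, 0.2217, 0.0253]
tool_rot: [-2.637, -1.707, -0.001]
ft_force: [0.2, -0.4, -2.4]
grip_width: 0.074
grip_force: 25.1
tool y heading -24.2 delta [-0.4 -1.5  4.3] turn -0.003
[ 0.16706555 -0.44169635 -2.3626792 ]
```

```bash
python3 -m crank '[[[0,0,2,0,1],[0,0,2,0,1],[0,0,0,0,1]]]'
```

```text
time: 8.85
position: [0.4251, 0.2216, 0.0209]
tool_rot: [-2.637, -1.707, -0.0]
ft_force: [-1.0, -0.9, -2.0]
grip_width: 0.073
grip_force: 25.1
```

```bash
python3 -m crank '[[[0,0,1.5,0,1],[0,0,0,0,1]]]'; python3 -m crank '[[[0,0,1.5,0,1],[0,0,0,0,1]]]'; python3 -m crank '[[[0,0,1.5,0,1],[0,0,0,0,1]]]'
```

```text
time: 9.02
position: [0.4254, 0.2217, 0.02]
tool_rot: [-2.637, -1.707, -0.001]
ft_force: [-1.7, -1.0, 2.4]
grip_width: 0.07
grip_force: 25.1
time: 9.18
position: [0.4264, 0.2222, 0.0199]
tool_rot: [-2.637, -1.706, -0.004]
ft_force: [-3.0, -2.8, 11.8]
grip_width: 0.073
grip_force: 25.0
time: 9.35
position: [0.4272, 0.2224, 0.0197]
tool_rot: [-2.637, -1.706, -0.006]
ft_force: [-4.9, -4.8, 20.6]
grip_width: 0.075
grip_force: 24.2
```

```bash
python3 -m crank '[[[0,0,-3,0,-0.7],[0,0,0,0,-0.7],[0,0,0,0,-0.7],[0,0,0,0,-0.7],[0,0,0,0,-0.7],[0,0,0,0,-0.7],[0,0,0,0,-0.7],[0,0,-30,0,-0.7],[0,0,-40,0,-0.7],[0,0,-40,0,-0.7]]]' 20
python3 -m crank '[[[0,0,-30,-0.1,-0.7],[0,0,0,-0.1,-0.7]]]'
python3 -c "
from h import *
to(.4303,-.0648,.13,-12.5)"
```

```text
time: 10.18
position: [0.4241, 0.2206, 0.1298]
tool_rot: [2.637, 1.706, -0.005]
ft_force: [1.2, 2.3, 0.3]
grip_width: 0.751
grip_force: 0.0
time: 10.35
position: [0.429, 0.2239, 0.1662]
tool_rot: [-2.449, -1.967, -0.019]
ft_force: [1.1, 0.3, 0.7]
grip_width: 0.832
grip_force: 0.0
tool y heading -12.5 delta [-281.9   63.4   34. ] turn 0.001
```

```bash
python3 -m crank '[[[-35,8,0,0,-0.8],[-35,8,0,0,-0.8],[-35,8,0,0,-0.8],[-35,8,0,0,-0.8],[-35,8,0,0,-0.8],[-35,8,0,0,-0.8],[-35,8,0,0,-0.8],[-35,7,0,0,-0.8],[0,0,20,0,-0.8],[0,0,0,0,-0.8]]]'
python3 -c "
from h import *
to(.4303,-.0648,.029,-12.5)
grab('wrist','w5')
a=cv2.imread('pics/w5.png');cv2.imwrite('pics/w5b.png',a[140:300])"
```

```text
time: 11.18
position: [0.423, -0.0673, 0.1374]
tool_rot: [-2.457, -1.954, 0.003]
ft_force: [-0.8, 1.2, -0.5]
grip_width: 0.896
grip_force: 0.0
tool y heading -13.0 delta [  4.1   6.9 108.4] turn -0.009
```

View pics/w5b.png

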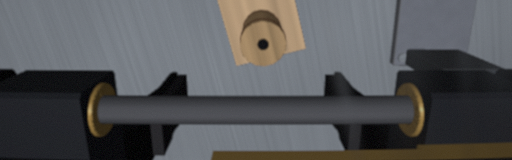

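The bore shows at pixel (263,184), near the middle line between the fingers at about column 256.

```bash
python3 -c "
from h import *
c=toworld('w5',263,184,.081);print(c)
to(c[0],c[1],.029,-12.5)
to(.4303,-.0648,.029,-12.5)"
```

```text
[ 0.43064161 -0.06475995  0.081     ]
tool y heading -12.8 delta [  2.5   7.2 109.3] turn -0.006
tool y heading -12.8 delta [  2.4   6.8 109.3] turn -0.006
```

```bash
python3 -m crank '[[[2,7,10,0,-0.8],[0,0,30,0,-0.8],[0,0,30,0,-0.8],[0,0,25,0,-0.8],[0,0,10,0,-0.8],[0,0,0,0,-0.8]]]' 20
python3 -c "
from h import *
to(.4306,-.0648,.029,-12.5);print(ctrl.get_state()['ft_force'])"
```

```text
time: 11.73
position: [0.4304, -0.064, 0.0328]
tool_rot: [-2.45, -1.963, 0.007]
ft_force: [-0.5, 0.2, 0.7]
grip_width: 0.9
grip_force: 0.0
tool y heading -12.6 delta [-0.7  0.4  3.8] turn -0.002
[-0.50344224  0.16500832  0.68526277]
```

```bash
python3 -m crank '[[[0,0,3,0,1],[0,0,0,0,1],[0,0,0,0,1],[0,0,0,0,1],[0,0,0,0,1],[0,0,0,0,1],[0,0,0,0,1],[0,0,0,0,1],[0,0,0,0,1],[0,0,0,0,1]]]' 20
python3 -m crank '[[[0,0,0,0,1],[0,0,0,0,1]]]'
python3 -c "
from h import *
to(.4306,-.0648,.029,-12.5);print(ctrl.get_state()['ft_force'])"
```

```text
time: 12.57
position: [0.4323, -0.065, 0.0317]
tool_rot: [-2.454, -1.962, -0.0]
ft_force: [-1.4, -0.0, 2.6]
grip_width: 0.451
grip_force: 19.9
time: 12.73
position: [0.4323, -0.065, 0.0316]
tool_rot: [-2.454, -1.962, -0.0]
ft_force: [-1.9, 1.1, 4.3]
grip_width: 0.456
grip_force: 19.9
tool y heading -12.7 delta [-0.2 -1.7  2.6] turn -0.004
[-1.92080497  1.10413215  4.32597481]
```

```bash
python3 -m crank '[[[0,0,-30,0,1],[0,0,-35,0,1],[0,0,-30,0,1],[0,0,0,0,1]]]'
python3 -c "
from h import *
o=np.array([.6203,-.086]);a=np.radians(-13);X=np.array([np.cos(a),np.sin(a)]);Y=np.array([-X[1],X[0]])
for fn,u,v in [('w3',243.75,210),('w3',293.75,204.5),('w1',465*.64,306*.64),('w1',536*.64,307*.64),('w2',391*.64,351*.64),('w2',478*.64,345*.64)]:
  p=toworld(fn,u,v,.012)[:2]; print(fn,p.round(4),X@(p-o),Y@(p-o))
t=o-.022*Y;print(t);to(t[0],t[1],.12,-13);print(ctrl.get_state()['ft_force'])"
```

```text
time: 13.07
position: [0.4363, -0.0651, 0.1314]
tool_rot: [2.451, 1.959, 0.014]
ft_force: [0.9, -0.1, -0.2]
grip_width: 0.455
grip_force: 19.9
w3 [ 0.5806 -0.1232] -0.030323910839082893 -0.04517437228342062
w3 [ 0.6372 -0.1374] 0.02806914134583739 -0.04628818692196647
w1 [ 0.5816 -0.1263] -0.02865563922792664 -0.047984581995062066
w1 [ 0.6557 -0.143 ] 0.047364817095138435 -0.04760985547005071
w2 [ 0.5791 -0.1226] -0.03194737483526647 -0.044889341320342786
w2 [ 0.6367 -0.1368] 0.027408969199098156 -0.04579233863875008
[ 0.61535108 -0.10743614]
tool y heading -12.7 delta [ -1.9 183.9  13.1] turn 0.005
[ 0.94543552 -0.11156892 -0.24204087]
```

```bash
python3 -m crank '[[[0,30,0,0,1],[0,37,0,0,1],[0,37,0,0,1],[0,37,0,0,1],[0,30,0,0,1],[-2,12,0,0,1],[0,0,0,0,1],[0,0,0,0,1]]]'
python3 -c "
from h import *
to(.6147,-.1074,.0376,-13)"
```

```text
time: 13.73
position: [0.6094, -0.1082, 0.1249]
tool_rot: [-2.455, -1.96, 0.005]
ft_force: [-0.4, -0.7, -0.5]
grip_width: 0.455
grip_force: 19.9
tool y heading -12.8 delta [ 2.2  5.2 87.3] turn 0.004
```

```bash
python3 -m crank '[[[2,5,15,0,1],[0,0,20,0,1],[0,0,20,0,1],[0,0,15,0,1],[0,0,8,0,1],[0,0,0,0,1],[0,0,0,0,1]]]'
python3 -c "
from h import *
to(.6147,-.1074,.0376,-13)"
```

```text
time: 14.32
position: [0.6153, -0.1063, 0.0488]
tool_rot: [-2.454, -1.961, -0.0]
ft_force: [0.1, -0.0, -0.6]
grip_width: 0.456
grip_force: 19.9
tool y heading -12.7 delta [-1.2 -0.4 11.2] turn 0.005
```

```bash
python3 -m crank '[[[-1,0,5,0,1],[0,0,4,0,1],[0,0,0,0,1]]]'; python3 -m crank '[[[0,0,1.5,0,1],[0,0,0,0,1]]]';  python3 -m crank '[[[0,0,1.5,0,1],[0,0,0,0,1]]]'
```

```text
time: 14.57
position: [0.6153, -0.1074, 0.0393]
tool_rot: [-2.454, -1.962, -0.0]
ft_force: [0.4, -0.1, -1.1]
grip_width: 0.459
grip_force: 19.9
time: 14.73
position: [0.6154, -0.1074, 0.038]
tool_rot: [2.454, 1.962, 0.0]
ft_force: [0.5, -0.3, -1.5]
grip_width: 0.453
grip_force: 19.9
time: 14.9
position: [0.6156, -0.1076, 0.0377]
tool_rot: [-2.454, -1.961, -0.001]
ft_force: [-2.6, 1.1, 6.4]
grip_width: 0.452
grip_force: 20.0
```

```bash
python3 -m crank '[[[0,0,-1,0,-0.6],[0,0,0,0,-0.6],[0,0,0,0,-0.6],[0,0,0,0,-0.6],[0,0,-20,0,-0.6],[0,0,-35,0,-0.6],[0,0,-35,0,-0.6],[0,0,-35,0,-0.6],[0,0,-10,0.1,-0.6],[0,0,0,0.1,-0.6]]]' 20
python3 -c "
from h import *
to(.425,.222,.13,-24)"
```

```text
time: 15.73
position: [0.6178, -0.1082, 0.1767]
tool_rot: [2.638, 1.699, 0.009]
ft_force: [-0.1, 0.4, -0.2]
grip_width: 0.799
grip_force: 0.0
tool y heading -24.4 delta [ 220.8 -312.4   45.3] turn -0.008
```

```bash
python3 -m crank '[[[22,-31,0,0,-0.6],[22,-31,0,0,-0.6],[22,-31,0,0,-0.6],[22,-31,0,0,-0.6],[22,-31,0,0,-0.6],[22,-31,0,0,-0.6],[22,-31,5,0,-0.6],[22,-31,10,0,-0.6],[22,-31,10,0,-0.6],[22,-31,10,0,-0.6]]]'
python3 -m crank '[[[0,0,0,0,-0.6],[0,0,0,0,-0.6]]]'
python3 -c "
from h import *
to(.425,.222,.02,-24)
grab('wrist','w6')
a=cv2.imread('pics/w6.png')[130:260,180:380];cv2.imwrite('pics/w6b.png',cv2.resize(a,(800,520),interpolation=cv2.INTER_CUBIC))"
```

```text
time: 16.57
position: [0.4215, 0.2219, 0.1375]
tool_rot: [-2.636, -1.706, -0.002]
ft_force: [0.8, -0.1, 0.2]
grip_width: 0.797
grip_force: 0.0
time: 16.73
position: [0.421, 0.222, 0.1368]
tool_rot: [2.633, 1.714, -0.002]
ft_force: [0.7, -0.1, -0.9]
grip_width: 0.8
grip_force: 0.0
tool y heading -23.9 delta [  1.8   3.7 116.8] turn 0.002
```

View pics/w6b.png

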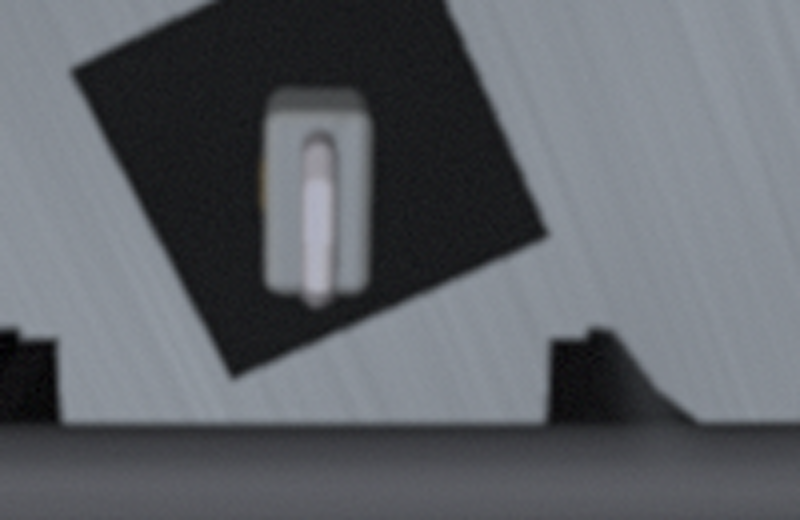

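The padlock stands upright on the mat at crop (318,200), square to the fingers. I'll grip it again.

```bash
python3 -m crank '[[[2,4,22,0,-0.6],[0,0,35,0,-0.6],[0,0,35,0,-0.6],[0,0,20,0,-0.6],[0,0,8,0,-0.6],[0,0,0,0,-0.6],[0,0,0,0,1],[0,0,0,0,1],[0,0,0,0,1],[0,0,0,0,1]]]' 25
python3 -m crank '[[[0,0,0,0,1],[0,0,0,0,1],[0,0,0,0,1],[0,0,0,0,1],[0,0,0,0,1],[0,0,0,0,1],[0,0,0,0,1]]]'
```

```text
time: 17.62
position: [0.4281, 0.2213, 0.0188]
tool_rot: [-2.637, -1.706, -0.004]
ft_force: [0.2, -0.1, 0.5]
grip_width: 0.583
grip_force: 0.0
time: 18.2
position: [0.427, 0.2204, 0.0174]
tool_rot: [-2.637, -1.707, 0.0]
ft_force: [-0.6, 0.8, 1.6]
grip_width: 0.073
grip_force: 24.8
```

```bash
python3 -m crank '[[[0,0,-25,0,1],[0,0,-35,0,1],[0,0,-30,0,1],[0,0,0,0,1],[0,0,0,0,1]]]'
python3 -c "
from h import *
to(.431,-.060,.1,-24);print(ctrl.get_state()['ft_force'])"
```

```text
time: 18.62
position: [0.428, 0.2213, 0.1087]
tool_rot: [-2.636, -1.707, -0.005]
ft_force: [-0.4, 0.5, -2.4]
grip_width: 0.073
grip_force: 24.9
tool y heading -24.2 delta [-255.5  117.9    7.8] turn -0.003
[-0.42904361  0.53446537 -2.37813434]
```

```bash
python3 -m crank '[[[-32,15,0,0,1],[-32,15,0,0,1],[-32,15,0,0,1],[-32,15,0,0,1],[-32,15,0,0,1],[-32,15,0,0,1],[-32,15,0,0,1],[-31,13,0,0,1],[0,0,0,0,1],[0,0,0,0,1]]]'
python3 -c "
from h import *
to(.431,-.060,.0204,-24);print(ctrl.get_state()['ft_force'])"
```

```text
time: 19.45
position: [0.4289, -0.0621, 0.1061]
tool_rot: [-2.64, -1.7, 0.003]
ft_force: [0.7, 1.3, -2.1]
grip_width: 0.073
grip_force: 24.9
tool y heading -24.4 delta [ 2.8  1.3 85.7] turn -0.008
[ 0.69505678  1.27328156 -2.07841486]
```

```bash
python3 -m crank '[[[3,1,20,0,1],[0,0,25,0,1],[0,0,20,0,1],[0,0,12,0,1],[0,0,3,0,1],[0,0,0,0,1]]]'
python3 -m crank '[[[0,0,2,0,1],[0,0,0,0,1]]]'
python3 -m crank '[[[0,0,2,0,1],[0,0,0,0,1]]]'
```

```text
time: 19.95
position: [0.4308, -0.0577, 0.0261]
tool_rot: [2.636, 1.709, -0.007]
ft_force: [0.0, -0.8, -1.4]
grip_width: 0.066
grip_force: 24.9
time: 20.12
position: [0.433, -0.0576, 0.0258]
tool_rot: [2.637, 1.708, 0.001]
ft_force: [0.7, 0.6, -2.1]
grip_width: 0.071
grip_force: 24.9
time: 20.28
position: [0.4329, -0.0578, 0.0238]
tool_rot: [-2.637, -1.707, -0.002]
ft_force: [0.0, -0.4, -2.1]
grip_width: 0.071
grip_force: 24.9
```

```bash
python3 -m crank '[[[0,0,2,0,1],[0,0,0,0,1]]]'
python3 -m crank '[[[0,0,1.5,0,1],[0,0,0,0,1]]]'
```

```text
time: 20.45
position: [0.4325, -0.058, 0.0214]
tool_rot: [-2.637, -1.707, -0.001]
ft_force: [-0.1, -0.2, -3.0]
grip_width: 0.074
grip_force: 24.9
time: 20.62
position: [0.433, -0.0581, 0.0203]
tool_rot: [-2.637, -1.707, -0.001]
ft_force: [-0.8, 0.5, 1.7]
grip_width: 0.07
grip_force: 24.7
```

```bash
python3 -m crank '[[[0,0,-0.5,0,-1],[0,0,0,0,-1],[0,0,0,0,-1],[0,0,0,0,-1],[0,0,0,0,-1],[0,0,0,0,-1],[0,0,-30,0,-1],[0,0,-40,0,-1],[0,0,-40,-0.1,-1],[0,0,-30,-0.09,-1]]]' 20
python3 -m crank '[[[0,0,-20,0,-1],[0,0,0,0,-1]]]'
python3 -c "
from h import *
to(.661,.0945,.16,-13)"
```

```text
time: 21.45
position: [0.4334, -0.058, 0.1638]
tool_rot: [2.458, 1.955, 0.007]
ft_force: [0.5, -0.6, 0.7]
grip_width: 0.746
grip_force: 0.0
time: 21.62
position: [0.4355, -0.058, 0.1847]
tool_rot: [2.461, 1.947, 0.011]
ft_force: [0.6, 0.2, -0.9]
grip_width: 0.897
grip_force: 0.0
tool y heading -13.3 delta [200.2 184.2  26.7] turn -0.005
```

```bash
python3 -m crank '[[[28,26,0,0,-1],[28,26,0,0,-1],[28,26,0,0,-1],[28,26,0,0,-1],[28,26,0,0,-1],[28,26,0,0,-1],[28,26,0,0,-1],[0,0,10,0,-1],[0,0,10,0,-1],[0,0,0,0,-1]]]'
python3 -c "
from h import *
to(.661,.0945,.076,-13)
grab('wrist','w7');grab('top','t7');grab('scene','s7')
w=cv2.imread('pics/w7.png');t=cv2.imread('pics/t7.png')[110:290,180:360];s=cv2.imread('pics/s7.png')[150:260,180:340]
w2=cv2.resize(w,(440,330))
cv2.imwrite('pics/m7.png',np.hstack([np.vstack([w2,cv2.resize(s,(440,270))]),cv2.resize(t,(360,600))]))"
```

```text
time: 22.45
position: [0.6525, 0.0894, 0.1569]
tool_rot: [-2.464, -1.947, 0.01]
ft_force: [-0.4, 0.0, -0.5]
grip_width: 0.999
grip_force: 0.0
tool y heading -13.4 delta [ 7.3  7.4 80.8] turn -0.006
```

View pics/m7.png

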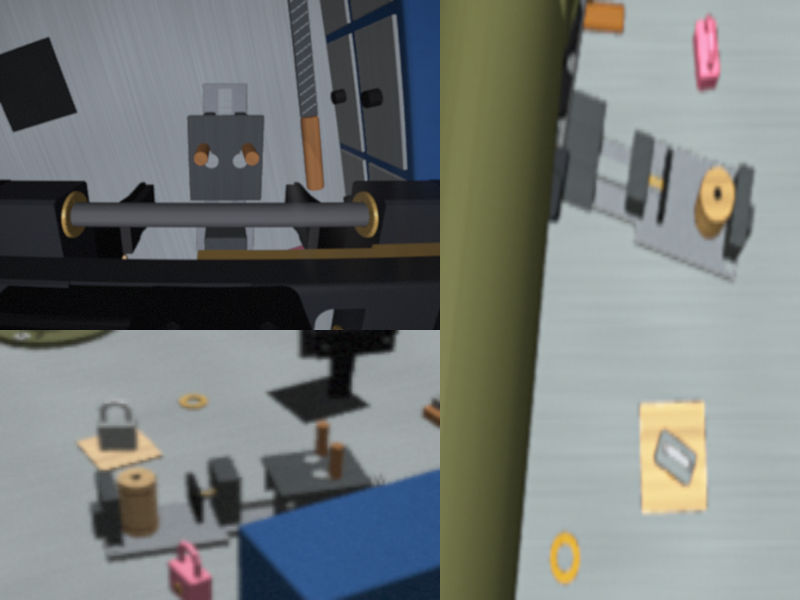

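The blank stands by the anvil and the padlock stands upright on the rest, both let go. In the wrist part of the picture the post tops are at about (201,160) and (252,157), between the open fingers.

```bash
python3 -c "
from h import *
w=cv2.imread('pics/w7.png');hsv=cv2.cvtColor(w,cv2.COLOR_BGR2HSV)
m=cv2.inRange(hsv,(5,120,60),(20,255,255));m[:150]=0;m[215:]=0;m[:,330:]=0
n,l,st,c=cv2.connectedComponentsWithStats(m)
for i in range(1,n):
  if st[i,4]>20:
    ys,xs=np.where(l==i);print(st[i],c[i])
for u,v in [(234,184),(293,183)]: print(toworld('w7',u,v,.113))
to(.661,.0945,.076,-13)"
```

```text
[282 167  19  25 317] [291.0851735  179.41640379]
[226 168  17  24 296] [234.07432432 179.80405405]
[0.63800572 0.10019049 0.113     ]
[0.68410577 0.09014877 0.113     ]
tool y heading -13.4 delta [ 6.6  5.8 84.9] turn -0.007
```

```bash
python3 -m crank '[[[7,6,20,0,-1],[0,0,30,0,-1],[0,0,22,0,-1],[0,0,8,0,-1],[0,0,0,0,-1],[0,0,0,0,-0.7],[0,0,0,0,-0.7]]]' 8
python3 -c "
from h import *
to(.661,.0948,.076,-13)
grab('scene','p0')"
```

```text
time: 23.18
position: [0.6634, 0.0959, 0.0829]
tool_rot: [2.463, 1.948, 0.005]
ft_force: [-0.3, -0.4, 0.2]
grip_width: 0.919
grip_force: 0.0
tool y heading -13.3 delta [-1.6 -2.1  6.9] turn -0.006
```

```bash
python3 -m crank '[[[-1,-1,4,0,-0.6],[0,0,0,0,0.5],[0,0,0,0,0.5],[0,0,0,0,0.5],[0,0,0,0,0.5],[0,0,0,0,0.5],[0,0,0,0,0.5],[0,0,0,0,0.5],[0,0,0,0,0.5],[0,0,0,0,0.5]]]' 8
python3 -c "
from h import *
print(ctrl.get_state()['ft_force'])
grab('scene','p1')
a=cv2.imread('pics/p0.png').astype(int);b=cv2.imread('pics/p1.png').astype(int)
d=np.abs(a-b).sum(2)>60; d[:,290:]=0; d[:150]=0;ys,xs=np.where(d);print(xs.min(),xs.max(),ys.min(),ys.max(),d.sum()) if d.any() else print('none')"
```

```text
time: 24.07
position: [0.6618, 0.102, 0.0767]
tool_rot: [-2.456, -1.952, -0.009]
ft_force: [1.4, 8.6, 0.3]
grip_width: 0.33
grip_force: 8.0
[1.43242063 8.58210231 0.25901771]
244 289 150 230 517
```

```bash
cat >> h.py <<'E'
O=np.array([.6197,-.0862]);A=np.radians(-13);X=np.array([np.cos(A),np.sin(A)]);Y=np.array([-X[1],X[0]])
def strip(fn,z,xs,ys):
    im=cv2.imread("pics/"+fn+".png",0); out=[]
    for x in xs:
        q=np.array([proj(fn,[*(O+X*x/1e3+Y*y/1e3),z]) for y in ys],np.float32)
        out.append(cv2.remap(im,q[:,0][None],q[:,1][None],cv2.INTER_LINEAR)[0])
    return np.mean(out,0)
E
python3 -m crank '[[[0,0,0,0,-0.6],[0,0,0,0,-0.6],[0,0,0,0,-0.6],[0,0,0,0,-0.6],[0,0,0,0,-0.6],[0,0,0,0,-0.6]]]'
python3 -c "
from h import *
print(ctrl.get_state()['ft_force']);to(.661,.0948,.076,-13)
grab('scene','p2')
ys=np.arange(-30,130,4)
print(ys)
for f in ['p0','p1','p2']: print(strip(f,.084,np.arange(-20,21,5),ys).astype(int))"
```

```text
time: 24.62
position: [0.6611, 0.0935, 0.0765]
tool_rot: [2.464, 1.946, -0.001]
ft_force: [-0.2, -0.0, -0.0]
grip_width: 0.699
grip_force: 0.1
[-0.20083648 -0.03509883 -0.0186241 ]
tool y heading -13.4 delta [ 1.2 -0.4  0.5] turn -0.007
[-30 -26 -22 -18 -14 -10  -6  -2   2   6  10  14  18  22  26  30  34  38
  42  46  50  54  58  62  66  70  74  78  82  86  90  94  98 102 106 110
 114 118 122 126]
[151 146 135 139 153 151 147 152 160 161 161 161 161 160 150 120 106 134
 156 159 150 111  73  77  80  80  81  84 110 151 160 160 161 160 160 145
 105  95  96  95]
[151 146 136 139 153 151 148 153 160 161 161 161 145 113 113 147 160 158
 141  94  70  79  82  81  82  89 129 157 160 160 160 160 161 161 160 145
 105  95  95  95]
[151 146 135 139 152 151 147 152 160 161 161 161 145 113 113 147 160 159
 141  94  71  80  81  81  82  88 129 157 160 160 160 160 161 161 160 144
 105  95  95  95]
```

```bash
python3 -m crank '[[[3,0,0,0,-0.6],[0,0,0,0,0.5],[0,0,0,0,0.5],[0,0,0,0,0.5],[0,0,0,0,0.5],[0,0,0,0,0.5],[0,0,0,0,0.5],[0,0,0,0,0.5],[0,0,0,0,0.5],[0,0,0,0,0.5]]]' 8
python3 -m crank '[[[0,0,0,0,-0.6],[0,0,0,0,-0.6],[0,0,0,0,-0.6],[0,0,0,0,-0.6],[0,0,0,0,-0.6],[0,0,0,0,-0.6]]]'
cat >> h.py <<'E'
def jaw(fn):
    ys=np.arange(-30,70,.5); s=strip(fn,.084,np.arange(-20,21,5),ys)
    i=[k for k in range(1,len(ys)) if s[k]<115<=s[k-1] and s[min(k+12,len(ys)-1)]<100]; print(fn,"jaw front edge",ys[i],"first-stroke ref 53.6")
E
python3 -c "
from h import *
to(.661,.0948,.076,-13)
grab('scene','p3')
ys=np.arange(-30,70,4)
print(strip('p3',.084,np.arange(-20,21,5),ys).astype(int));jaw('p0');jaw('p2');jaw('p3')"
```

```text
time: 25.5
position: [0.6625, 0.1052, 0.0765]
tool_rot: [-2.455, -1.952, -0.01]
ft_force: [1.2, 9.4, -0.9]
grip_width: 0.326
grip_force: 8.0
time: 26.0
position: [0.6618, 0.0964, 0.0765]
tool_rot: [2.464, 1.946, -0.001]
ft_force: [-0.8, -0.2, -0.4]
grip_width: 0.693
grip_force: 0.1
tool y heading -13.4 delta [-1.7 -0.4  0.5] turn -0.007
[151 146 136 139 153 151 147 153 156 134 107 125 156 160 156 125  79  76
  81  81  80  82 104 147 159]
p0 jaw front edge [54.] first-stroke ref 53.6
p2 jaw front edge [44.5] first-stroke ref 53.6
p3 jaw front edge [31.] first-stroke ref 53.6
```

```bash
python3 -m crank '[[[-2,0,0,0,-0.6],[0,0,0,0,0.5],[0,0,0,0,0.5],[0,0,0,0,0.5],[0,0,0,0,0.5],[0,0,0,0,0.5],[0,0,0,0,0.5],[0,0,0,0,0.5],[0,0,0,0,0.5],[0,0,0,0,0.5]]]' 8
python3 -c "
from h import *
grab('scene','p4')"
python3 -m crank '[[[0,0,0,0,-0.6],[0,0,0,0,-0.6],[0,0,0,0,-0.6],[0,0,0,0,-0.6],[0,0,0,0,-0.6],[0,0,0,0,-0.6]]]'
python3 -c "
from h import *
grab('scene','p5')
ys=np.arange(-50,70,4)
for f in ['p0','p4','p5']: jaw(f);print(strip(f,.084,np.arange(-20,21,5),ys).astype(int))
for f in ['p0','p4','p5']: print(strip(f,.060,[-15,-10,-5,0,5],ys).astype(int))"
```

```text
time: 26.88
position: [0.6619, 0.1025, 0.0765]
tool_rot: [-2.456, -1.952, -0.009]
ft_force: [1.0, 7.4, -0.4]
grip_width: 0.334
grip_force: 8.0
time: 27.43
position: [0.6614, 0.0944, 0.0765]
tool_rot: [2.464, 1.946, -0.001]
ft_force: [-0.7, 0.1, 0.3]
grip_width: 0.698
grip_force: 0.1
p0 jaw front edge [54.] first-stroke ref 53.6
[ 80  89 115 128 142 151 146 135 139 153 151 147 152 160 161 161 161 161
 160 150 120 106 134 156 159 150 111  73  77  80]
p4 jaw front edge [18.] first-stroke ref 53.6
[ 81  88 110 133 147 153 145 135 143 153 150 137 118 136 159 161 152 109
  74  78  81  81  81  87 127 156 160 159 159 159]
p5 jaw front edge [18.] first-stroke ref 53.6
[ 80  87 109 133 146 152 145 134 143 153 150 137 118 136 159 161 152 109
  74  79  80  80  81  87 128 156 159 159 159 159]
[ 68  68  73  69  65  66  71  75  79  78  78  82 108 151 164 164 164 164
 164 162 131  60  31  56 127 152 137  83  40  42]
[ 69  67  69  66  65  70  74  78  79  77  78  76  58  40  86 148 156 124
  60  38  50  54  53  55  58  92 147 161 162 162]
[ 68  68  68  66  64  68  73  78  78  78  78  76  58  39  85 148 155 124
  59  39  49  53  54  55  57  92 146 161 162 161]
```

```bash
python3 -m crank '[[[0,0,0,0,-0.5],[0,0,0,0,-0.42],[0,0,0,0,-0.36],[0,0,0,0,-0.3],[0,0,0,0,-0.25],[0,0,0,0,-0.2],[0,0,0,0,-0.15],[0,0,0,0,-0.15],[0,0,0,0,-0.15]]]' 7
python3 -c "
from h import *
grab('scene','p6');jaw('p6')
ys=np.arange(-50,40,4)
for f in ['p5','p6']: print(strip(f,.084,np.arange(-20,21,5),ys).astype(int),strip(f,.060,[-15,-10,-5,0,5],ys).astype(int))"
```

```text
time: 28.23
position: [0.6613, 0.1, 0.0765]
tool_rot: [-2.459, -1.95, -0.005]
ft_force: [-1.3, 6.0, 0.5]
grip_width: 0.579
grip_force: 6.6
p6 jaw front edge [15.] first-stroke ref 53.6
[ 80  87 109 133 146 152 145 134 143 153 150 137 118 136 159 161 152 109
  74  79  80  80  81] [ 68  68  68  66  64  68  73  78  78  78  78  76  58  39  85 148 155 124
  59  39  49  53  54]
[ 80  87 111 135 148 154 143 138 148 153 149 132 115 143 160 158 126  79
  77  80  81  81  84] [ 68  68  69  64  64  69  77  79  79  77  79  76  53  40 103 153 146  85
  42  47  51  54  54]
```

```bash
cat >> h.py <<'E'
def spring(fn):
    ys=np.arange(-15,60,.25); s=strip(fn,.060,[-15,-10,-5,0,5],ys)
    k=np.argmax(np.convolve(s,np.ones(9)/9,'same')*(ys>-5)*(ys<35))
    p=ys[[i for i in range(k) if s[i]<100][-1]]; j=ys[[i for i in range(k,len(ys)) if s[i]<100][0]]
    print(fn,"pad back %.2f jaw %.2f gap %.2f"%(p,j,j-p))
E
python3 -m crank '[[[0,0,0,0,-0.12],[0,0,0,0,-0.08],[0,0,0,0,-0.04],[0,0,0,0,0],[0,0,0,0,0],[0,0,0,0,0]]]' 8
python3 -c "
from h import *
grab('scene','p7');jaw('p7')
for f in ['p2','p3','p5','p6','p7']: spring(f)"
```

```text
time: 28.78
position: [0.6616, 0.1012, 0.0765]
tool_rot: [-2.458, -1.951, -0.007]
ft_force: [-1.0, 8.7, 0.6]
grip_width: 0.527
grip_force: 8.0
p7 jaw front edge [13.] first-stroke ref 53.6
p2 pad back -2.75 jaw 22.50 gap 25.25
p3 pad back -3.00 jaw 9.00 gap 12.00
p5 pad back 6.50 jaw 19.50 gap 13.00
p6 pad back 5.75 jaw 17.25 gap 11.50
p7 pad back 5.75 jaw 15.25 gap 9.50
```

```bash
python3 -m crank '[[[0,0,0,0,0],[0,0,0,0,-0.02]]]' 9
python3 -c "
from h import *
grab('scene','p8')
ys=np.arange(-10,75,.25)
for f in ['p0','p2','p3','p5','p6','p7','p8']:
  s=strip(f,.060,[-15,-10,-5,0,5],ys)
  t=110
  up=[round(ys[i],2) for i in range(1,len(s)) if s[i-1]<t<=s[i]]; dn=[round(ys[i],2) for i in range(1,len(s)) if s[i-1]>=t>s[i]]
  print(f,'up',[float(v) for v in up],'dn',[float(v) for v in dn])"
```

```text
time: 29.0
position: [0.6617, 0.1014, 0.0765]
tool_rot: [-2.458, -1.951, -0.007]
ft_force: [-0.6, 7.5, 1.5]
grip_width: 0.511
grip_force: 8.3
p0 up [-1.75, 45.0] dn [31.25, 56.5]
p2 up [-1.75, 35.0] dn [22.0, 46.25]
p3 up [-1.75, 21.0, 65.25] dn [8.5, 33.0]
p5 up [7.25, 51.25] dn [19.0]
p6 up [6.5, 48.25] dn [16.75]
p7 up [6.25, 46.25] dn [14.5]
p8 up [6.5, 45.75] dn [13.5]
```

```bash
python3 -m crank '[[[0,0,0,0,0],[0,0,0,0,0.02],[0,0,0,0,0.04],[0,0,0,0,0.06],[0,0,0,0,0.06],[0,0,0,0,0.06]]]' 10
python3 -c "
from h import *
grab('scene','p9')
ys=np.arange(-10,75,.25)
for f in ['p5','p9']:
  s=strip(f,.060,[-15,-10,-5,0,5],ys)
  t=110
  up=[round(ys[i],2) for i in range(1,len(s)) if s[i-1]<t<=s[i]]; dn=[round(ys[i],2) for i in range(1,len(s)) if s[i-1]>=t>s[i]]
  print(f,'up',[float(v) for v in up],'dn',[float(v) for v in dn])
ys=np.arange(-50,0,4)
for f in ['p5','p9']: print(strip(f,.084,np.arange(-20,21,5),ys).astype(int))"
```

```text
time: 29.55
position: [0.6618, 0.102, 0.0765]
tool_rot: [-2.457, -1.951, -0.008]
ft_force: [-1.1, 8.5, 0.3]
grip_width: 0.475
grip_force: 9.2
p5 up [7.25, 51.25] dn [19.0]
p9 up [6.5, 44.25] dn [12.75]
[ 80  87 109 133 146 152 145 134 143 153 150 137 118]
[ 80  87 113 136 148 153 142 137 147 153 148 133 116]
```

```bash
python3 -m crank '[[[0,0,0,0,0.06],[0,0,0,0,0.06],[0,0,0,0,0.06],[0,0,0,0,0.06],[0,0,0,0,0.06],[0,0,0,0,0.06],[0,0,0,0,0.06],[0,0,0,0,0.06],[0,0,0,0,0.06],[0,0,0,0,0.06]]]' 10
python3 -c "
from h import *
grab('scene','p10')
ys=np.arange(-10,75,.25)
for f in ['p9','p10']:
  s=strip(f,.060,[-15,-10,-5,0,5],ys);t=110
  print(f,[float(ys[i]) for i in range(1,len(s)) if (s[i-1]<t)!=(s[i]<t)])
a=cv2.imread('pics/s7.png').astype(int);b=cv2.imread('pics/p10.png').astype(int)
c=[int(v) for v in proj('p10',[.431,-.06,.04])];print(c,np.abs(a-b)[c[1]-25:c[1]+15,c[0]-20:c[0]+20].mean())"
```

```text
time: 30.43
position: [0.6618, 0.102, 0.0765]
tool_rot: [-2.457, -1.951, -0.008]
ft_force: [-0.8, 7.9, 0.1]
grip_width: 0.475
grip_force: 9.2
p9 [6.5, 12.75, 44.25]
p10 [6.5, 12.75, 44.25]
[221, 188] 1.561875
```

The spring is steady at about 6–7 mm and the padlock hasn't moved, so I'm handing in the job.

```bash
python3 -c "
from h import *
print(job.close_job())"
```

```text
the job is handed in; nothing more can be done
None
```

I swapped the two and handed in the job: the padlock stands on the rest, and the pad presses the blank against the anvil with its spring about 6–7 mm in by my camera measurement. The fingers still hold the grip squeezed at about 9 N; the hand-in returned no verdict.

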